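# Offer a new coin validator up to an opened laundry coin meter

### The arm

A 6-joint arm with a two-finger parallel gripper is mounted at the origin on the work surface. World frame = base frame: x ahead of the robot, y to its left, z up, the work surface at z = 0. Lengths are in mm, angles in rad, forces in N, time in s.
With the tool pointing down it reaches from about 275 to 750 mm from the base axis. Payload 10.2 kg.
Tool frame: the origin (TCP) lies on the mounting face of the last link; the fingertips stand 173 mm ahead of it and the grasp point (between the pads) lies 155 mm ahead of it; z points along the fingers, y is the line along which they close (so a half turn about z gives the same grasp; the last joint's range is limited). The gripper opens to 85 mm and grips with 20 to 120 N. Pads are 22 mm wide; open, the fingers measure 114 mm over their backs; the gripper's body (76 mm by 85 mm) begins 54 mm behind the grasp point. The pads swing forward as they close: fully open they stand 13 mm farther back than shut.
Start: joints at [-1.505, 0.313, 1.498, -0, 1.331, -0.223], TCP at [149.508, -503.269, 404.694] pointing down, gripper open.
Joint ranges: [-2.94, 2.94], [-0.97, 2.17], [0.19, 2.56], [-1.23, 4.37], [0.02, 3.11], [-2.88, 2.88]. Speed limits (rad/s): [2.39, 2.39, 3.01, 3.14, 3.14, 3.14].

### API

Orientations are given as a unit quaternion [x, y, z, w].
In Python, from rig import * gives the robot as it stands.
- The arm moves only by the shell command python3 -m creep 'ROWS'. ROWS is JSON, a list of rows, each a list of 7 numbers: the finger opening in cm, from 0 to 8.54, then the shift along the tool's x, y, z in cm, then the turn, a rotation vector about the tool's x, y, z in degrees. A call has 1 to 12 rows; each row shifts and turns the commanded pose from where the row before left it, along the tool's axes as they then stand; what a row does not reach is not made up. A row lasts 1/8 s, in which the tool goes at most 62.5 mm and 10.7 degrees, less where a joint would pass 70% of its speed; a pose out of reach is approached as far as the arm can. A call with a gripper value outside its range is refused whole. The fingers move at their own pace and stop on an object; the grip force is fixed at half the most. Time passes only in rows, so rows that do not move let the fingers close. It gives the time, the measured TCP pose, the force, the opening and the grip force at its end, in the units of the state.
- observe(): the state, without advancing time (a new reading comes with each control period).
- camera(name): name is "side" or "top"; returns the picture (480x640x3 uint8, red, green, blue); there is no depth.
- camera_model(name): a dict with "fx", "fy", "cx", "cy" (pixels), "world_from_camera" (4x4, takes a point from camera to world coordinates). Camera axes: x right, y down, z forward; pixel columns grow to the right and rows downward; lengths in mm; the calibration is good to about 2 mm. A picture is of the moment at which its call begins. camera_model takes no time and is no camera call.
- close_job(): hands the job in; it is judged then, once.
The state is a dict: "time_s": time; "joints": joint angles; "qd": joint speeds; "effort": joint torques, N m; "tool_pos": TCP position; "tcp_rot": TCP orientation; "wrist_force": force on the tool from outside, world axes, zero at the start; "ft_torque": the same for the moment, N m; "width": opening from 0.0 (shut) to 1.0 (fully open); "finger_force": force on a finger pad.
Only numpy, scipy, OpenCV 4.12 (cv2) and the standard library are available. Lean on these libraries where they do the work, as an engineer would, in place of code of your own. Each camera call takes 0.05 s, during which the arm holds its last target. There are 200 camera calls.

### The job

Put the opened coin meter into service mode by pushing its small recessed red button fully in with the yellow probe, and stand the probe back in the hole of the wooden tool stand that it came from. Then take the new black coin validator by its sides, carry it over the things on the bench without disturbing them, and hold it still, upright, centred and square over the blue cradle mouth, coin mouth towards the meter's front, about 20 mm above it, never touching the meter with it, so that a colleague can plug in the cables beneath. Finish while still holding it there: do not seat it, put it down or let go.

Things in the scene. Friction and masses are not known exactly. Their poses are not given: they have to be found in the camera images.
- meter: Opened coin meter of a laundry machine, fixed to the bench: white steel box 230 (x) x 210 (y) x 144 mm high, cover off. Origin: centre of its underside. Its front (steel face plate, coin slot) faces its -x, z up. On its inner deck (140 mm high) are the blue cradle mouth, a grey button block and a green circuit board (parts on it up to 154 mm high).
- cradle_mouth (a point): Centre of the blue cradle mouth, at the height of its rim, 150 mm above the bench: a rectangular opening 100 mm along x by 62 mm along y, 120 mm deep, open upwards, with a rim 6 mm wide. Axes as the meter's. The validator goes in from above with its axes parallel to these.
- button_well (a point): Centre of the mouth of the round well (14 to 15 mm wide) in the top of the grey button block (52 x 46 mm), 150 mm above the bench. The red button lies in it, its top 6 mm below this point. z up.
- button_top (a point): Centre of the top face of the red button (13 mm wide); moves down with it.
- service_button (a joint): Travel of the red spring button: 0 m out, 0.004 m fully in; pushed straight down. Force 1 N at first to 5 N fully in; springs back out when let go.
- stand: Wooden tool stand fixed to the bench, block 130 (x) x 50 (y) x 55 mm high, three 12 mm holes in its top, 40 mm apart along x; a short orange driver is fixed in the +x hole (top 100 mm above the bench). Origin: centre of its underside.
- probe_hole (a point): Centre of the mouth of the stand's -x hole, 12 mm wide, 50 mm deep, slightly chamfered, where the probe stands at the start and must be returned. z up.
- probe: Yellow probe, 125 mm long, 50 g, standing tip down in the stand. Origin at its tip, z along its length towards the handle. Tip 4 mm and shaft 6 mm in diameter, to 45 mm; black collar 24 mm in diameter from 45 to 49 mm, which rests on the stand's top; round handle 16 mm in diameter from 49 to 125 mm. Standing in the stand its tip is 10 mm above the bench.
- probe_tip (a point): The working tip of the probe (same point as its origin).
- validator: New coin validator, black plastic block 90 (x) x 52 (y) x 100 mm high, about 0.28 kg, standing on the bench. Origin: centre of its underside. Grip it across y (52 mm). On its top at the -x end is the orange coin mouth (to 108 mm), at the +x end a small red lever (to 107 mm). z up.
- coin_mouth (a point): Centre of the top of the validator's orange coin mouth: 30 mm towards -x from its centre, 108 mm above its underside.
- old_chute: Bystander: old coin chute of steel and brass plates, 90 x 50 x 100 mm, standing on the bench. Origin: centre of its underside. It may stand where the validator stood in another start.
- detergent: Bystander: white bottle with blue label and red cap, 68 mm in diameter, 165 mm high. Origin: centre of its underside.
- stain_spray: Bystander: white bottle with yellow label and blue cap, 54 mm in diameter, 150 mm high. Origin: centre of its underside.
- token_tub: Bystander: clear tub of brass tokens, 84 mm in diameter, 50 mm high. Origin: centre of its underside.
- driver: Bystander: red-handled screwdriver 150 mm long lying on the bench.
- drum_seal: Bystander: black rubber ring 70 mm in diameter, 12 mm thick, lying on the bench.

How it is judged (in metres and radians):
On the way, in this order (a step that is already met when the one before it is completed fails the run):
1. the red button is pushed fully in by the tip of the probe (value of joint service_button above 0.003 m and distance between probe_tip and button_top below 0.008 m), for 0.1 s.
2. the probe stands in its hole in the stand again, let go (distance between probe_tip and probe_hole below 0.049 m and horizontal distance between probe_tip and probe_hole below 0.008 m and z of probe_tip in the frame of probe_hole below -0.042 m and angle between probe's own z axis and vertical below 0.12 rad and contact force between the fingers and probe below 0.05 N), for 0.2 s.
At the end, for the whole second after the job is handed in: Gripper holds the validator still, underside 10 to 32 mm above the cradle rim, centre within 8 mm, upright and square within 0.1 rad, coin mouth to the meter's front; nothing touches the meter, the button is out, the probe stands upright in its own hole, collar down. Nothing else disturbed (z of validator in the frame of cradle_mouth between 0.01 and 0.032 m and horizontal distance between validator and cradle_mouth below 0.008 m and angle between validator's own z axis and vertical below 0.1 rad and angle between the x axis of validator and the x axis of cradle_mouth, either way round below 0.1 rad and x of coin_mouth in the frame of cradle_mouth below -0.015 m and contact force between the fingers and validator above 2 N and contact force between meter and anything else below 0.05 N and linear speed of validator below 0.015 m/s and value of joint service_button below 0.001 m and horizontal distance between probe_tip and probe_hole below 0.008 m and z of probe_tip in the frame of probe_hole below -0.042 m and angle between probe's own z axis and vertical below 0.12 rad); the arm keeps its last pose, push and grip.
It fails at once if the validator touches the meter (contact force between validator and meter above 0.5 N).
It fails at once if a bystander is moved by more than 15 mm or tipped over (distance of any of old_chute, detergent, stain_spray, token_tub, driver, drum_seal from where it was at the start of the episode above 0.015 m or angle between any of old_chute, detergent, stain_spray, token_tub's own z axis and vertical above 0.4 rad).
It also fails if it takes over 62 s, if anything falls off the work surface, if the arm or the gripper's body presses on something with over 40 N, if the wrist force passes 120 N, or if a joint passes its speed limit or range.

## Working session

There is one attempt and no reset: what is moved stays moved. The work goes in short steps, Python scripts to look and compute and a shell command to move; the robot and the scene stay as the last step left them, time stands still between calls to the robot, and variables do not carry over. Pictures are saved under pics/ and viewed, at most 10 in all, crops included, and the job is handed in when it is done.

```bash
mkdir -p pics; ls
python3 - <<'E'
from rig import *
import cv2,numpy as np
s=observe();print(s)
for n in("top","side"):
    im=camera(n);cv2.imwrite(f"pics/{n}0.png",im[:,:,::-1]);m=camera_model(n)
    print(n,m["fx"],m["fy"],m["cx"],m["cy"]);print(np.round(m["world_from_camera"],3))
E
```

```text
pics
{'time_s': 0.0, 'joints': array([-1.50542779e+00,  3.13420543e-01,  1.49843534e+00, -2.12547032e-05,
        1.33101752e+00, -2.23357868e-01]), 'qd': array([-0.00094661, -0.00015664, -0.00040178,  0.0003877 , -0.00077403,
       -0.00101876]), 'effort': array([-4.32174802e-04, -4.12270081e+01, -2.59745461e+01, -2.07594721e-04,
        4.13996866e-03, -1.84297625e-05]), 'tool_pos': array([ 149.48892106, -503.2200962 ,  404.15067102]), 'tcp_rot': array([ 9.89597151e-01,  1.43864760e-01,  4.02438081e-05, -6.39188688e-04]), 'wrist_force': array([-0.20229535, -0.02113767, -0.65715611]), 'ft_torque': array([-0.08154018, -0.02153332,  0.04593224]), 'finger_force': 0.0, 'width': 0.9997392729502462}
top 507.1643393526453 507.1643393526453 320.07275407570836 247.70441071115798
[[ 1.500000e-02 -9.950000e-01  9.400000e-02  4.444530e+02]
 [-1.000000e+00 -1.500000e-02  3.000000e-03 -3.115000e+00]
 [-1.000000e-03 -9.400000e-02 -9.960000e-01  1.390801e+03]
 [ 0.000000e+00  0.000000e+00  0.000000e+00  1.000000e+00]]
side 454.0143397502142 454.0143397502142 321.53778426117276 239.17247644912982
[[-8.26000e-01 -3.15000e-01  4.68000e-01  1.07183e+02]
 [-5.64000e-01  4.90000e-01 -6.65000e-01  6.27234e+02]
 [-2.00000e-02 -8.13000e-01 -5.82000e-01  6.63645e+02]
 [ 0.00000e+00  0.00000e+00  0.00000e+00  1.00000e+00]]
```

View pics/top0.png

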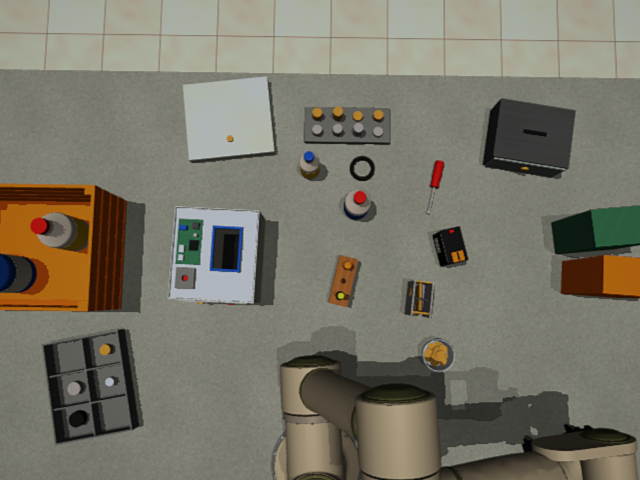

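View pics/side0.png

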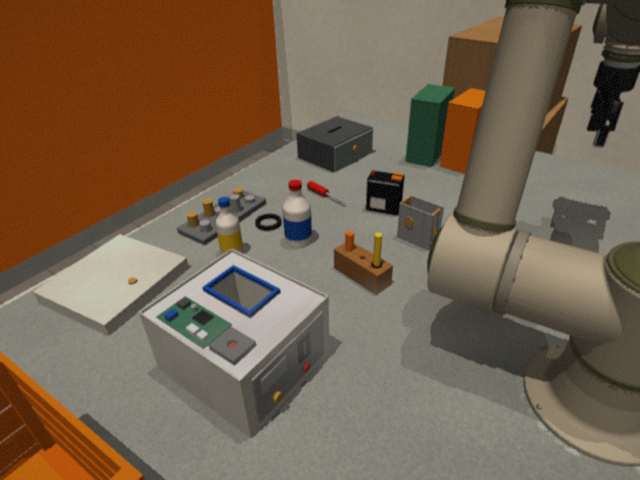

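The top view shows the meter at (217,255), with its red button at (185,278) and blue cradle at (227,248). The probe is at (341,296), the orange driver at (348,265), the validator at (450,246) and the chute at (420,298). In the side view the probe is at (378,250), the button at (232,344) and the validator at (385,192).

```bash
cat > h.py <<'E'
from rig import *
import cv2,numpy as np
def ray(n,u,v,z):
    m=camera_model(n);T=np.array(m["world_from_camera"])
    d=T[:3,:3]@np.array([(u-m["cx"])/m["fx"],(v-m["cy"])/m["fy"],1]);o=T[:3,3]
    return (o+d*(z-o[2])/d[2])[:2]
def px(n,p):
    m=camera_model(n);T=np.linalg.inv(np.array(m["world_from_camera"]));c=T[:3,:3]@np.array(p,float)+T[:3,3]
    return c[:2]/c[2]*[m["fx"],m["fy"]]+[m["cx"],m["cy"]]
def blobs(im,box,h0,h1,smin=110,vmin=70,amin=4):
    x0,y0,x1,y1=box;hsv=cv2.cvtColor(im[y0:y1,x0:x1],cv2.COLOR_RGB2HSV)
    H,S,V=[hsv[:,:,i].astype(int) for i in range(3)]
    hm=((H>=h0)&(H<=h1)) if h0<=h1 else ((H>=h0)|(H<=h1))
    m=(hm&(S>smin)&(V>vmin)).astype(np.uint8)
    n,l,st,c=cv2.connectedComponentsWithStats(m)
    out=[]
    for i in range(1,n):
        if st[i,4]>=amin:
            ys,xs=np.where(l==i);out.append((st[i,4],c[i]+[x0,y0],cv2.minAreaRect(np.c_[xs+x0,ys+y0].astype(np.float32))))
    return out
E
python3 - <<'E'
from h import *
np.set_printoptions(precision=1,suppress=True)
t=cv2.imread("pics/top0.png")[:,:,::-1].copy();s=cv2.imread("pics/side0.png")[:,:,::-1].copy()
def show(l,n,im,box,h0,h1,z,**k):
    for a,c,r in blobs(im,box,h0,h1,**k): print(l,n,a,c,ray(n,*c,z),[ray(n,*p,z) for p in cv2.boxPoints(r)] if a>60 else '')
show("probe","top",t,(325,280,360,310),22,35,135)
show("probe","side",s,(365,225,395,275),22,35,135)
show("orange","top",t,(325,250,365,275),8,20,100,smin=170,vmin=150)
show("orange","side",s,(340,225,360,255),5,20,100,smin=170,vmin=100)
show("btn","top",t,(175,265,196,290),170,8,144)
show("btn","side",s,(215,330,250,360),170,8,144,smin=90)
show("blue","top",t,(205,220,250,275),105,130,150)
show("blue","side",s,(195,262,285,316),105,130,150)
show("coin","top",t,(430,225,470,270),5,20,108,vmin=120)
show("lever","top",t,(430,225,470,270),170,4,107)
show("coin","side",s,(365,165,410,215),5,20,108,vmin=120)
a=np.hstack([cv2.resize(t[215:315,165:265],(400,400),interpolation=2),cv2.resize(t[220:320,390:490],(400,400),interpolation=2)])
cv2.imwrite("pics/crop1.png",a[:,:,::-1])
E
```

```text
probe top 38 [340.7 295.4] [445.5 -52. ] 
probe side 208 [377.1 248.6] [424.3  -9.7] [array([407.4,  39.2]), array([454.6, -55.2]), array([442. , -61.1]), array([396. ,  33.5])]
orange top 34 [347.4 264.7] [523.7 -69.7] 
orange side 233 [348.9 244.4] [501.8 -32.9] [array([544.2, -64.7]), array([509.3, -87.1]), array([467.4, -15.9]), array([499.9,   5.1])]
btn top 25 [185.  277.6] [483.3 331.3] 
btn side 31 [232.1 344.5] [485.5 328.4] 
blue top 403 [226.6 248.7] [555.5 230.1] [array([502.4, 270.7]), array([614. , 267.2]), array([610.2, 193. ]), array([498.6, 197.1])]
blue side 738 [241.  290.3] [551.5 236. ] [array([607.2, 274.3]), array([649.3, 192.9]), array([500.7, 197.2]), array([474. , 271.9])]
coin top 103 [457.6 255.8] [ 549.9 -348.5] [array([ 558.4, -330.7]), array([ 566.2, -360. ]), array([ 541.8, -365.9]), array([ 534. , -336.6])]
lever top 15 [450.9 230.8] [ 613.7 -332.4] 
coin side 60 [397.1 175.9] [ 548.4 -347.3] 
coin side 7 [405.9 199. ] [ 478. -253.]
```

View pics/crop1.png

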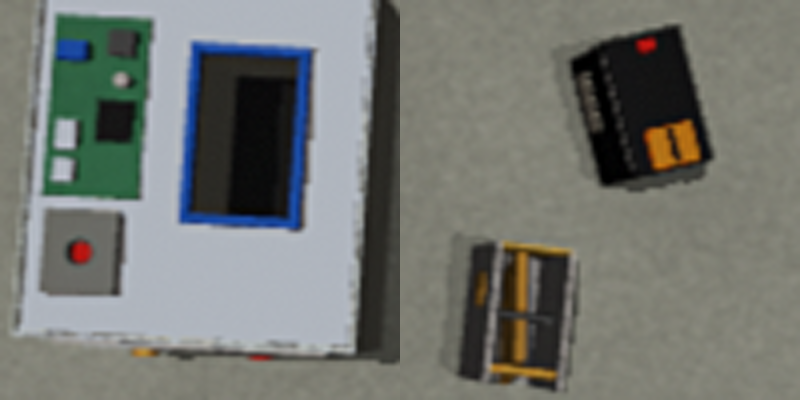

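Estimates so far:

| Item | x, y (mm) | yaw (rad) |
|---|---|---|
| Probe | (445.5, -52) | -0.22 (stand) |
| Button | (484, 330) | – |
| Cradle | (556, 232) | about -0.04 |
| Validator | about (578.5, -340.6) | about 0.25 |

The coin mouth already faces -x. Next I turn the tool to the stand's yaw and fly above the probe.

```bash
cat >> h.py <<'E'
from scipy.spatial.transform import Rotation as R
def need(p,yaw=None):
    s=observe();r=R.from_quat(s["tcp_rot"]);x=r.apply([1,0,0]);y0=np.arctan2(x[1],x[0])
    z=r.apply([0,0,1])
    print("t",round(s["time_s"],2),"pos",np.round(s["tool_pos"],1),"yaw",round(y0,4),"tilt",np.round(z[:2],4),"F",np.round(s["wrist_force"],1),"w",round(s["width"],3),"ff",round(s["finger_force"],1))
    print(" shift cm",np.round(r.inv().apply(np.array(p)-s["tool_pos"])/10,2),"turn z deg",None if yaw is None else round(np.degrees(y0-yaw),2))
E
python3 -m creep '[[8.54,0,0,0,0,0,9.8],[8.54,0,0,0,0,0,9.8],[8.54,0,0,0,0,0,9.8],[8.54,1.8,-5.0,0,0,0,0],[8.54,1.8,-5.0,0,0,0,0],[8.54,1.8,-5.0,0,0,0,0],[8.54,1.8,-5.0,0,0,0,0],[8.54,1.8,-5.0,0,0,0,0],[8.54,1.8,-5.0,0,0,0,0],[8.54,1.8,-5.0,0,0,0,0],[8.54,1.8,-5.0,0,0,0,0],[8.54,1.8,-5.0,0,0,0,0]]'
python3 - <<'E'
from h import *
need([445.5,-52,320],-.223)
print(px("side",[445.5,-52,97]),px("side",[523.7,-69.7,77]))
E
```

```text
time_s: 1.6
tool_pos: [408.2, -98.9, 404.6]
tcp_rot: [0.994, -0.112, -0.0, 0.0]
wrist_force: [0.3, -1.1, -0.1]
width: 1.003
finger_force: 0.0
t 1.6 pos [408.2 -98.9 404.6] yaw -0.2243 tilt [-0. -0.] F [ 0.3 -1.1 -0.1] w 1.003 ff 0.0
 shift cm [ 2.6  -5.4   8.46] turn z deg -0.08
[376.97129048 249.713595  ] [349.03151429 241.36090404]
```

```bash
python3 -m creep '[[8.54,1.3,-2.7,0,0,0,0],[8.54,1.3,-2.7,0,0,0,0],[8.54,0,0,4,0,0,0],[8.54,0,0,4,0,0,0],[8.54,0,0,3,0,0,0],[8.54,0,0,2,0,0,0],[8.54,0,0,1,0,0,0],[8.54,0,0,0,0,0,0]]'
python3 - <<'E'
from h import *
need([445.5,-52,265],-.223)
for n in("side","top"):cv2.imwrite(f"pics/{n}1.png",camera(n)[:,:,::-1])
a=cv2.imread("pics/side1.png")[120:320,280:480];b=cv2.imread("pics/top1.png")[220:320,290:390]
cv2.imwrite("pics/crop2.png",np.hstack([cv2.resize(a,(400,400),interpolation=2),cv2.resize(b,(400,400),interpolation=2)]))
E
```

```text
time_s: 2.6
tool_pos: [444.9, -53.7, 264.6]
tcp_rot: [0.994, -0.112, -0.0, -0.0]
wrist_force: [0.4, -0.5, -0.8]
width: 1.005
finger_force: 0.0
t 2.6 pos [444.9 -53.7 264.6] yaw -0.2243 tilt [-0.0007  0.0003] F [ 0.4 -0.5 -0.8] w 1.005 ff 0.0
 shift cm [ 0.02 -0.18 -0.04] turn z deg -0.07
```

View pics/crop2.png

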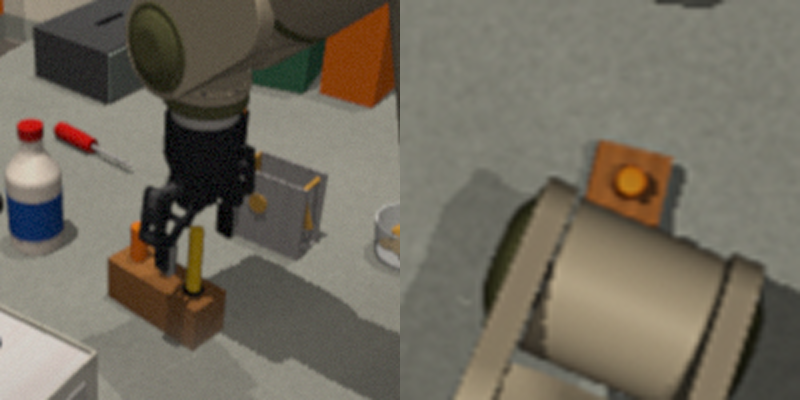

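The side crop shows the probe between the two fingers at (197,250), centred. I correct by 1.5 mm and close.

```bash
python3 -m creep '[[8.54,0,-0.15,0,0,0,0],[0,0,0,0,0,0,0],[0,0,0,0,0,0,0],[0,0,0,0,0,0,0],[0,0,0,0,0,0,0],[0,0,0,0,0,0,0],[0,0,0,0,0,0,0],[0,0,0,0,0,0,0]]'; python3 -c "
from h import *
need([445.5,-52,265],-.223)"
```

```text
time_s: 3.7
tool_pos: [445.3, -52.3, 264.7]
tcp_rot: [0.994, -0.112, 0.0, 0.0]
wrist_force: [-0.7, -0.3, 1.3]
width: 0.173
finger_force: 58.3
t 3.7 pos [445.3 -52.3 264.7] yaw -0.2243 tilt [ 0.0001 -0.    ] F [-0.7 -0.3  1.3] w 0.173 ff 58.3
 shift cm [ 0.02 -0.03 -0.03] turn z deg -0.08
```

```bash
python3 -m creep '[[0,0,0,-1.5,0,0,0],[0,0,0,-4.5,0,0,0],[0,0,0,-5.5,0,0,0],[0,0,0,-5,0,0,0],[0,-0.59,-4.77,0,0,0,0],[0,-0.59,-4.77,0,0,0,0],[0,-0.59,-4.77,0,0,0,0],[0,-0.59,-4.77,0,0,0,0],[0,-0.59,-4.77,0,0,0,0],[0,-0.59,-4.77,0,0,0,0],[0,-0.59,-4.77,0,0,0,0],[0,-0.59,-4.0,0,0,0,0]]'
python3 -m creep '[[0,0,0,0,0,0,0],[0,0,0,0,0,0,0],[0,0,0,0,0,0,0]]'
python3 - <<'E'
from h import *
np.set_printoptions(precision=2,suppress=True)
need([484.4,330,430],-.223)
for n in("side","top"):
    im=camera(n);cv2.imwrite(f"pics/{n}2.png",im[:,:,::-1])
s=cv2.imread("pics/side2.png")[:,:,::-1].copy()
for a,c,r in blobs(s,(180,200,300,345),22,35):print("yellow",a,c,cv2.boxPoints(r))
p=observe()["tool_pos"];print("expected tip px",px("side",p-[0,0,255]),px("side",p-[0,0,255-87]),"btn",px("side",[484.4,330,144]))
a=s[220:370,150:350];cv2.imwrite("pics/crop3.png",cv2.resize(a,(800,600),interpolation=2)[:,:,::-1])
E
```

```text
time_s: 5.2
tool_pos: [482.3, 324.6, 429.3]
tcp_rot: [0.994, -0.112, -0.0, 0.0]
wrist_force: [-0.3, -0.5, 0.6]
width: 0.17
finger_force: 58.5
time_s: 5.58
tool_pos: [482.5, 321.9, 429.8]
tcp_rot: [0.994, -0.112, 0.0, 0.0]
wrist_force: [-0.4, 0.3, -0.4]
width: 0.171
finger_force: 58.6
t 5.58 pos [482.5 321.9 429.8] yaw -0.2255 tilt [ 0. -0.] F [-0.4  0.3 -0.4] w 0.171 ff 58.6
 shift cm [-0.   -0.83 -0.02] turn z deg -0.14
yellow 388 [226.28 282.57] [[218.37 257.53]
 [228.7  256.35]
 [234.3  305.39]
 [223.98 306.57]]
expected tip px [233.74 328.15] [225.2  283.05] btn [231.87 345.47]
```

View pics/crop3.png

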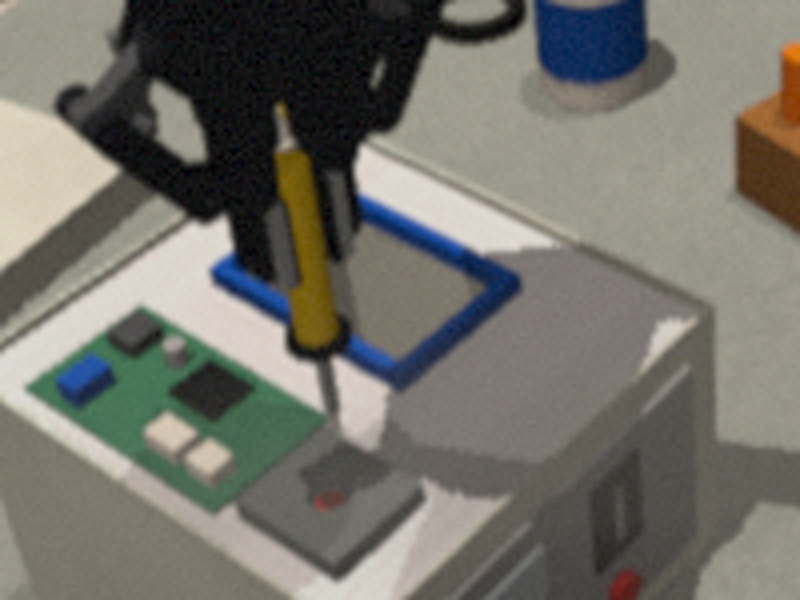

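The probe is held upright with its tip at about (234,324). The red button is at (232,345). I centre over it, descend and press.

```bash
python3 -m creep '[[0,0.05,-0.9,0,0,0,0],[0,0,0,0,0,0,0],[0,0,0,1.0,0,0,0],[0,0,0,1.0,0,0,0],[0,0,0,0.5,0,0,0],[0,0,0,0.4,0,0,0],[0,0,0,0,0,0,0]]'
python3 -m creep '[[0,0,0,0.3,0,0,0],[0,0,0,0.3,0,0,0],[0,0,0,0,0,0,0],[0,0,0,0,0,0,0]]'
python3 - <<'E'
from h import *
need([485,330.7,394.7])
E
```

```text
time_s: 6.55
tool_pos: [484.9, 331.4, 400.5]
tcp_rot: [0.994, -0.112, -0.0, 0.0]
wrist_force: [0.2, -0.7, -0.1]
width: 0.17
finger_force: 58.6
time_s: 7.05
tool_pos: [484.9, 331.4, 395.2]
tcp_rot: [0.994, -0.112, 0.0, -0.0]
wrist_force: [-0.4, -0.5, 3.6]
width: 0.171
finger_force: 58.7
t 7.05 pos [484.9 331.4 395.2] yaw -0.2244 tilt [0.0009 0.0004] F [-0.4 -0.5  3.6] w 0.171 ff 58.7
 shift cm [0.02 0.07 0.05] turn z deg None
```

```bash
python3 -m creep '[[0,0,0,0.1,0,0,0],[0,0,0,0,0,0,0],[0,0,0,0,0,0,0]]'
python3 -m creep '[[0,0,0,0.1,0,0,0],[0,0,0,0,0,0,0],[0,0,0,0,0,0,0]]'
```

```text
time_s: 7.42
tool_pos: [484.9, 331.4, 394.6]
tcp_rot: [0.994, -0.112, 0.001, -0.0]
wrist_force: [-0.9, -0.1, 7.6]
width: 0.171
finger_force: 59.5
time_s: 7.8
tool_pos: [484.9, 331.4, 394.4]
tcp_rot: [0.994, -0.112, 0.001, -0.001]
wrist_force: [-2.6, -0.7, 12.4]
width: 0.171
finger_force: 59.9
```

The force of 12 N is past the 5 N spring, so the button is fully in. Now I retract and return to the stand.

```bash
python3 -m creep '[[0,0,0,-1,0,0,0],[0,0,0,-1.5,0,0,0],[0,0,0,-1.5,0,0,0],[0,0.58,4.7,0,0,0,0],[0,0.58,4.7,0,0,0,0],[0,0.58,4.7,0,0,0,0],[0,0.58,4.7,0,0,0,0],[0,0.58,4.7,0,0,0,0],[0,0.58,4.7,0,0,0,0],[0,0.58,4.7,0,0,0,0],[0,0.58,4.7,0,0,0,0],[0,0,0,0,0,0,0]]'
python3 -m creep '[[0,0,0,0,0,0,0],[0,0,0,0,0,0,0]]'
python3 - <<'E'
from h import *
need([445.3,-52.3,330],-.2243)
E
```

```text
time_s: 9.3
tool_pos: [446.3, -47.7, 433.3]
tcp_rot: [0.993, -0.114, 0.0, 0.0]
wrist_force: [0.0, 1.0, -0.5]
width: 0.169
finger_force: 58.7
time_s: 9.55
tool_pos: [446.6, -44.5, 432.9]
tcp_rot: [0.994, -0.111, 0.0, -0.0]
wrist_force: [-0.3, 0.5, -0.6]
width: 0.168
finger_force: 58.7
t 9.55 pos [446.6 -44.5 432.9] yaw -0.2227 tilt [0.0002 0.0001] F [-0.3  0.5 -0.6] w 0.168 ff 58.7
 shift cm [ 0.05  0.79 10.29] turn z deg 0.09
```

```bash
python3 -m creep '[[0,0.05,0.75,0,0,0,0],[0,0,0,4,0,0,0],[0,0,0,4,0,0,0],[0,0,0,2,0,0,0],[0,0,0,0,0,0,0],[0,0,0,0,0,0,0]]'
python3 - <<'E'
from h import *
np.set_printoptions(precision=2,suppress=True)
need([445.3,-52.3,264.7],-.2243)
s=camera("side");cv2.imwrite("pics/side3.png",s[:,:,::-1])
for a,c,r in blobs(s,(360,180,395,275),22,35):print("yellow",a,c,cv2.boxPoints(r))
p=observe()["tool_pos"];print([px("side",p-[0,0,k]) for k in (255,206,168,130)])
cv2.imwrite("pics/crop4.png",cv2.resize(s[170:310,310:450],(600,600),interpolation=2)[:,:,::-1])
E
```

```text
time_s: 10.3
tool_pos: [445.6, -52.9, 333.7]
tcp_rot: [0.994, -0.112, 0.001, 0.0]
wrist_force: [0.4, -0.3, -0.8]
width: 0.167
finger_force: 58.7
t 10.3 pos [445.6 -52.9 333.7] yaw -0.224 tilt [ 0. -0.] F [ 0.4 -0.3 -0.8] w 0.167 ff 58.7
 shift cm [-0.05 -0.06  6.9 ] turn z deg 0.02
yellow 112 [379.4  226.06] [[373.5  237.5 ]
 [380.12 204.42]
 [386.46 205.69]
 [379.85 238.77]]
[array([376.72, 256.43]), array([377.94, 237.36]), array([378.94, 221.73]), array([380.  , 205.32])]
```

View pics/crop4.png

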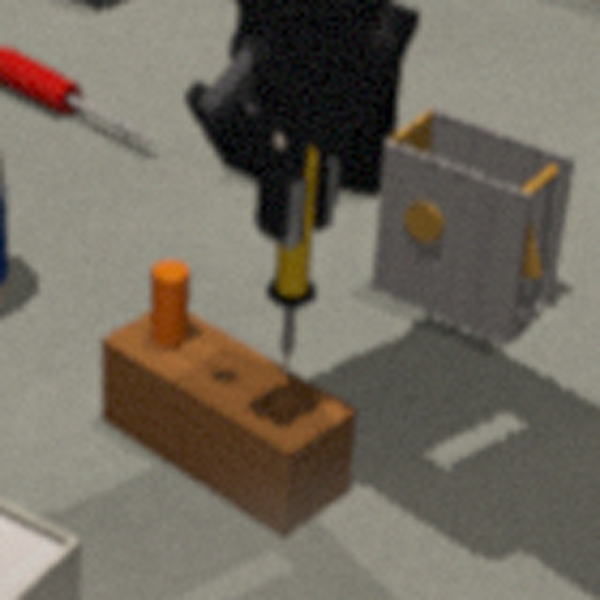

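The probe hangs straight, with its tip at about (377,255), as expected. Descend into the hole.

```bash
python3 -m creep '[[0,-0.05,-0.05,0.5,0,0,0],[0,0,0,1,0,0,0],[0,0,0,1,0,0,0],[0,0,0,1,0,0,0],[0,0,0,0,0,0,0]]'
python3 -m creep '[[0,0,0,1,0,0,0],[0,0,0,1,0,0,0],[0,0,0,0.9,0,0,0],[0,0,0,0.4,0,0,0],[0,0,0,0,0,0,0],[0,0,0,0,0,0,0]]'
```

```text
time_s: 10.98
tool_pos: [444.8, -52.3, 296.8]
tcp_rot: [0.994, -0.112, -0.001, -0.0]
wrist_force: [0.2, 0.4, 0.1]
width: 0.17
finger_force: 58.7
time_s: 11.72
tool_pos: [445.0, -52.3, 264.7]
tcp_rot: [0.994, -0.112, 0.0, 0.0]
wrist_force: [-0.3, 0.4, 0.9]
width: 0.173
finger_force: 58.8
```

```bash
python3 -m creep '[[3,0,0,0,0,0,0],[5,0,0,0,0,0,0],[8.54,0,0,0,0,0,0],[8.54,0,0,0,0,0,0],[8.54,0,0,0,0,0,0],[8.54,0,0,-2,0,0,0],[8.54,0,0,-5,0,0,0],[8.54,0,0,-5,0,0,0],[8.54,0,0,-2,0,0,0]]'
python3 -m creep '[[8.54,0,0,0,0,0,-9],[8.54,0,0,0,0,0,-9],[8.54,0,0,0,0,0,-9],[8.54,0,0,0,0,0,0],[8.54,0,0,0,0,0,0]]'
python3 - <<'E'
from h import *
np.set_printoptions(precision=1,suppress=True)
need([578.5,-340.6,404],.25)
s=camera("side");t=camera("top")
for n,im in(("side",s),("top",t)):cv2.imwrite(f"pics/{n}4.png",im[:,:,::-1])
for a,c,r in blobs(s,(360,200,395,275),22,35):print("yellow",a,c,cv2.boxPoints(r))
# validator: top face, dark mask in top view
im=t[222:275,425:475].copy();g=cv2.cvtColor(im,cv2.COLOR_RGB2GRAY)
for th in(55,75):
    m=(im.max(2)<th)|((cv2.cvtColor(im,cv2.COLOR_RGB2HSV)[:,:,1]>110)&(im.max(2)>90));m=m.astype(np.uint8)
    c=max(cv2.findContours(m,0,1)[0],key=cv2.contourArea);p=cv2.approxPolyDP(c,2,True)[:,0]+[425,222]
    print(th,[(q,ray("top",*q,100),ray("top",*q,0)) for q in p])
cv2.imwrite("pics/crop5.png",np.hstack([cv2.resize(t[215:275,420:480],(400,400),interpolation=2),cv2.resize(s[150:230,350:430],(400,400),interpolation=2)])[:,:,::-1])
E
```

```text
time_s: 12.85
tool_pos: [444.9, -52.2, 407.4]
tcp_rot: [0.994, -0.112, 0.002, 0.001]
wrist_force: [-0.5, 0.3, -0.7]
width: 0.997
finger_force: 0.0
time_s: 13.48
tool_pos: [444.9, -52.3, 404.7]
tcp_rot: [0.993, 0.122, -0.0, -0.0]
wrist_force: [-0.5, 0.1, 0.3]
width: 1.005
finger_force: 0.0
t 13.47 pos [444.9 -52.3 404.7] yaw 0.2439 tilt [-0.  0.] F [-0.5  0.1  0.3] w 1.005 ff 0.0
 shift cm [ 6.  31.2  0.1] turn z deg -0.35
yellow 206 [376.8 249.4] [[373. 233.]
 [380. 233.]
 [380. 265.]
 [373. 265.]]
55 [(array([459, 227]), array([ 624.8, -354.9]), array([ 638.7, -382.2])), (array([441, 230]), array([ 616.3, -308.7]), array([ 629.6, -332.4])), (array([433, 235]), array([ 603.1, -288.1]), array([ 615.4, -310.2])), (array([441, 266]), array([ 523.9, -308. ]), array([ 530.1, -331.7])), (array([467, 259]), array([ 542.8, -374.4]), array([ 550.4, -403.2]))]
75 [(array([459, 226]), array([ 627.4, -355. ]), array([ 641.5, -382.2])), (array([443, 229]), array([ 619. , -313.9]), array([ 632.5, -337.9])), (array([432, 235]), array([ 603.1, -285.6]), array([ 615.4, -307.5])), (array([440, 266]), array([ 523.9, -305.5]), array([ 530. , -328.9])), (array([461, 265]), array([ 527.2, -359. ]), array([ 533.6, -386.5])), (array([467, 259]), array([ 542.8, -374.4]), array([ 550.4, -403.2]))]
```

View pics/crop5.png

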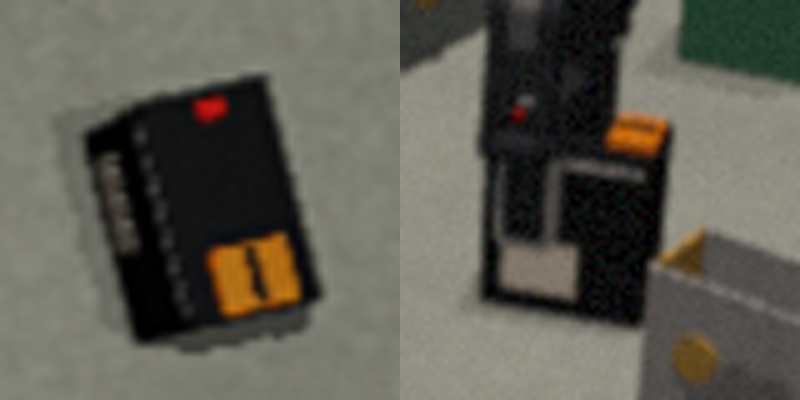

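The probe stands in its hole: its pixel centroid matches the start. In the top crop the validator's top-face centre is at about (454,244), its yaw is about 0.244, and the coin mouth is towards -x. Now I go to it.

```bash
python3 -m creep '[[8.54,0.87,4.47,0,0,0,0],[8.54,0.87,4.47,0,0,0,0],[8.54,0.87,4.47,0,0,0,0],[8.54,0.87,4.47,0,0,0,0],[8.54,0.87,4.47,0,0,0,0],[8.54,0.87,4.47,0,0,0,0],[8.54,0.87,4.47,0,0,0,0],[8.54,0,0,0,0,0,0],[8.54,0,0,4,0,0,0],[8.54,0,0,4,0,0,0],[8.54,0,0,0,0,0,0]]'
python3 - <<'E'
from h import *
need([579.5,-341.2,230],.244)
print(ray("top",453.8,244.2,100))
E
```

```text
time_s: 14.95
tool_pos: [580.2, -339.9, 322.2]
tcp_rot: [0.992, 0.123, -0.002, -0.002]
wrist_force: [-0.6, -0.4, 0.6]
width: 1.001
finger_force: 0.0
t 14.95 pos [ 580.2 -339.9  322.2] yaw 0.2467 tilt [-0.0046  0.004 ] F [-0.6 -0.4  0.6] w 1.001 ff 0.0
 shift cm [-0.06  0.16  9.21] turn z deg 0.15
[ 580.20786486 -341.16044202]
```

```bash
python3 -m creep '[[8.54,0,0.1,3,0,0,0],[8.54,0,0,3,0,0,0],[8.54,0,0,2.5,0,0,0],[8.54,0,0,0.7,0,0,0],[8.54,0,0,0,0,0,0]]'
python3 - <<'E'
from h import *
need([579.8,-341.2,230],.244)
s=camera("side");cv2.imwrite("pics/side5.png",s[:,:,::-1])
cv2.imwrite("pics/crop6.png",cv2.resize(s[110:230,330:450],(600,600),interpolation=2)[:,:,::-1])
E
```

```text
time_s: 15.58
tool_pos: [581.0, -341.8, 234.3]
tcp_rot: [0.992, 0.123, 0.001, 0.001]
wrist_force: [-0.1, 0.6, 0.2]
width: 0.997
finger_force: 0.0
t 15.57 pos [ 581.  -341.8  234.3] yaw 0.2469 tilt [ 0.0015 -0.0012] F [-0.1  0.6  0.2] w 0.997 ff 0.0
 shift cm [-0.1  -0.09  0.43] turn z deg 0.17
```

View pics/crop6.png

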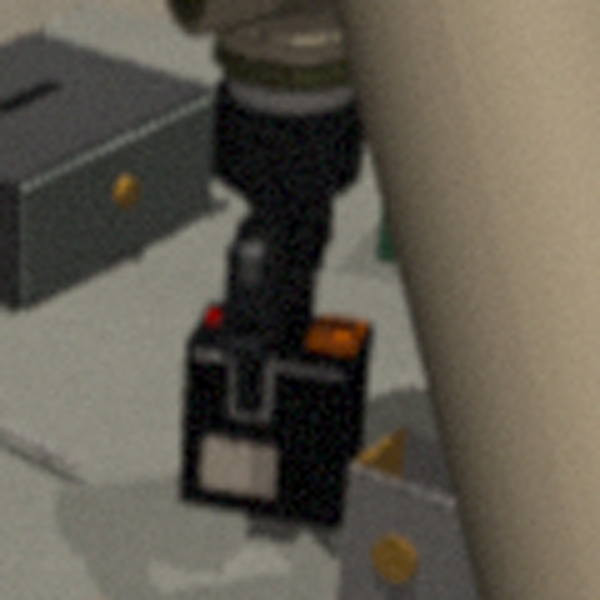

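The finger straddles the validator's side, clear of the lever and the coin mouth. Closing.

```bash
python3 -m creep '[[8.54,-0.1,-0.05,0.4,0,0,0],[5.5,0,0,0,0,0,0],[4,0,0,0,0,0,0],[4,0,0,0,0,0,0],[4,0,0,0,0,0,0],[4,0,0,0,0,0,0],[4,0,0,0,0,0,0]]'
python3 - <<'E'
from h import *
need([579.8,-341.2,230],.244)
E
```

```text
time_s: 16.5
tool_pos: [579.7, -341.7, 229.2]
tcp_rot: [0.992, 0.123, 0.0, 0.0]
wrist_force: [-0.0, -1.4, 4.9]
width: 0.602
finger_force: 63.1
t 16.5 pos [ 579.7 -341.7  229.2] yaw 0.2469 tilt [ 0.0007 -0.0008] F [-0.  -1.4  4.9] w 0.602 ff 63.1
 shift cm [ 0.02 -0.05 -0.08] turn z deg 0.16
```

```bash
python3 -m creep '[[4,0,0,-1,0,0,0],[4,0,0,-2.5,0,0,0],[4,0,0,-3.5,0,0,0],[4,0,0,-3.5,0,0,0],[4,0,0,-3.5,0,0,0],[4,0,0,-3.5,0,0,0],[4,0,0,-2.5,0,0,0],[4,0,0,-1,0,0,0],[4,0,0,0,0,0,0],[4,0,0,0,0,0,0]]'
python3 - <<'E'
from h import *
np.set_printoptions(precision=1,suppress=True)
need([556.3,232,440],-.04)
s=camera("side");t=camera("top")
for n,im in(("side",s),("top",t)):cv2.imwrite(f"pics/{n}6.png",im[:,:,::-1])
for n,im,b in(("top",t,(430,180,520,280)),("side",s,(330,60,450,200))):
  for a,c,r in blobs(im,b,5,20,vmin=100,amin=15): print(n,a,c,ray(n,*c,318))
  for a,c,r in blobs(im,b,170,4,vmin=90,amin=4): print(n,"red",a,c)
E
```

```text
time_s: 17.75
tool_pos: [579.7, -341.6, 437.0]
tcp_rot: [0.992, 0.123, -0.001, -0.001]
wrist_force: [-0.4, -0.6, -3.5]
width: 0.603
finger_force: 63.2
t 17.75 pos [ 579.7 -341.6  437. ] yaw 0.2469 tilt [-0.  0.] F [-0.4 -0.6 -3.5] w 0.603 ff 63.2
 shift cm [ 11.8 -56.2  -0.2] turn z deg 16.44
top red 54 [434.8 182.6]
side 39 [404.7  97.8] [ 538.9 -331.1]
side red 6 [375.5  94. ]
```

```bash
python3 -m creep '[[4,0,0,0,0,0,5.5],[4,0,0,0,0,0,5.5],[4,0,0,0,0,0,5.4],[4,-0.2,-2.5,0,0,0,0],[4,-0.34,-4.2,0,0,0,0],[4,-0.34,-4.2,0,0,0,0],[4,-0.34,-4.2,0,0,0,0],[4,-0.34,-4.2,0,0,0,0],[4,-0.34,-4.2,0,0,0,0],[4,-0.34,-4.2,0,0,0,0],[4,-0.34,-4.2,0,0,0,0],[4,-0.34,-4.2,0,0,0,0]]'
python3 -m creep '[[4,-0.34,-4.2,0,0,0,0],[4,-0.34,-4.2,0,0,0,0],[4,-0.34,-4.2,0,0,0,0],[4,-0.2,-2.5,0,0,0,0],[4,0,0,0,0,0,0],[4,0,0,0,0,0,0]]'
python3 - <<'E'
from h import *
need([556.3,232,400],-.04)
E
```

```text
time_s: 19.35
tool_pos: [564.4, 21.7, 438.3]
tcp_rot: [1.0, -0.02, -0.0, -0.0]
wrist_force: [0.3, -0.2, -4.2]
width: 0.602
finger_force: 63.4
time_s: 20.1
tool_pos: [558.5, 171.2, 438.4]
tcp_rot: [1.0, -0.02, -0.0, 0.0]
wrist_force: [-0.6, -1.0, -3.7]
width: 0.599
finger_force: 63.9
t 20.1 pos [558.5 171.2 438.4] yaw -0.0397 tilt [-0.0006 -0.0004] F [-0.6 -1.  -3.7] w 0.599 ff 63.9
 shift cm [-0.45 -6.07  3.83] turn z deg 0.02
```

Run:
```python
from h import *
np.set_printoptions(precision=1,suppress=True)
for n,box in(("top",(205,220,250,275)),("side",(195,262,285,316))):
    im=cv2.imread(f"pics/{n}0.png")
    k=6;x0,y0,x1,y1=box;big=cv2.resize(im[y0:y1,x0:x1],None,fx=k,fy=k,interpolation=cv2.INTER_CUBIC)
    h=cv2.cvtColor(big,cv2.COLOR_BGR2HSV);m=cv2.inRange(h,(105,110,70),(130,255,255))
    cs,hi=cv2.findContours(m,cv2.RETR_CCOMP,1)
    i=max(range(len(cs)),key=lambda j:cv2.contourArea(cs[j]))
    inner=max((j for j in range(len(cs)) if hi[0][j][3]==i),key=lambda j:cv2.contourArea(cs[j]))
    for nm,c in(("outer",cs[i]),("inner",cs[inner])):
        c=cv2.convexHull(c);e=2
        while len(p:=cv2.approxPolyDP(c,e,True))>4:e+=1
        q=(p[:,0]+.5)/k-.5+[x0,y0];w=np.array([ray(n,*a,150) for a in q])
        print(n,nm,len(w),"c",w.mean(0));print(w, [ (np.degrees(np.arctan2(*(w[(a+1)%4]-w[a])[::-1])),np.linalg.norm(w[(a+1)%4]-w[a])) for a in range(len(w))])
```

```text
top outer 4 c [556.5 231.8]
[[613.6 265.8]
 [609.7 193.7]
 [499.8 197.8]
 [502.8 270.1]] [(np.float64(-93.10356523224075), np.float64(72.26091834432485)), (np.float64(177.85659114695946), np.float64(109.95061961906214)), (np.float64(87.62413727688553), np.float64(72.41221797118963)), (np.float64(-2.2265350378864905), np.float64(110.86783841102478))]
top inner 4 c [556.5 233. ]
[[606.6 260.2]
 [603.7 201.3]
 [505.8 205.7]
 [509.8 264.6]] [(np.float64(-92.77804819279883), np.float64(58.99150283698232)), (np.float64(177.42275747880257), np.float64(98.05366045035157)), (np.float64(86.09534349178462), np.float64(59.079419612797984)), (np.float64(-2.620069862487171), np.float64(96.89182133726415))]
side outer 4 c [555.6 233.1]
[[611.8 266. ]
 [609.5 193.3]
 [498.1 200.6]
 [503.2 272.3]] [(np.float64(-91.83736130264964), np.float64(72.72045737395419)), (np.float64(176.23867782767098), np.float64(111.56330071997917)), (np.float64(85.93525566259407), np.float64(71.91385183395647)), (np.float64(-3.3573964666513696), np.float64(108.74371524215597))]
side inner 4 c [556.8 232.9]
[[606.3 257.3]
 [603.8 201. ]
 [507.7 209.3]
 [509.4 263.9]] [(np.float64(-92.48581627335439), np.float64(56.3546877429373)), (np.float64(175.05438082194433), np.float64(96.51140598263505)), (np.float64(88.20820678667496), np.float64(54.60027011152878)), (np.float64(-3.892316710326971), np.float64(97.11309351578562))]
```

```bash
python3 -m creep '[[4,-0.15,-2,0,0,0,0],[4,-0.15,-2,0,0,0,0],[4,-0.15,-1.5,0,0,0,0.5],[4,0,-0.6,0,0,0,0],[4,0,0,0,0,0,0],[4,0,0,0,0,0,0]]'
python3 - <<'E'
from h import *
np.set_printoptions(precision=1,suppress=True)
need([556.3,232.7,401],-.049)
s=camera("side");cv2.imwrite("pics/side7.png",s[:,:,::-1])
for a,c,r in blobs(s,(180,150,300,300),5,20,vmin=100,amin=10): print(a,c,ray("side",*c,317))
cv2.imwrite("pics/crop7.png",cv2.resize(s[160:360,130:370],(720,600),interpolation=2)[:,:,::-1])
E
```

```text
time_s: 20.85
tool_pos: [556.4, 232.4, 438.7]
tcp_rot: [1.0, -0.024, -0.0, 0.0]
wrist_force: [0.6, -0.2, -3.5]
width: 0.603
finger_force: 63.9
t 20.85 pos [556.4 232.4 438.7] yaw -0.0485 tilt [-0. -0.] F [ 0.6 -0.2 -3.5] w 0.603 ff 63.9
 shift cm [-0.  -0.   3.8] turn z deg 0.03
330 [185.5 164.1] [710.2 173.5]
202 [241.2 211.9] [521.9 237.5]
49 [189.9 220.4] [567.8 293.5]
```

View pics/crop7.png

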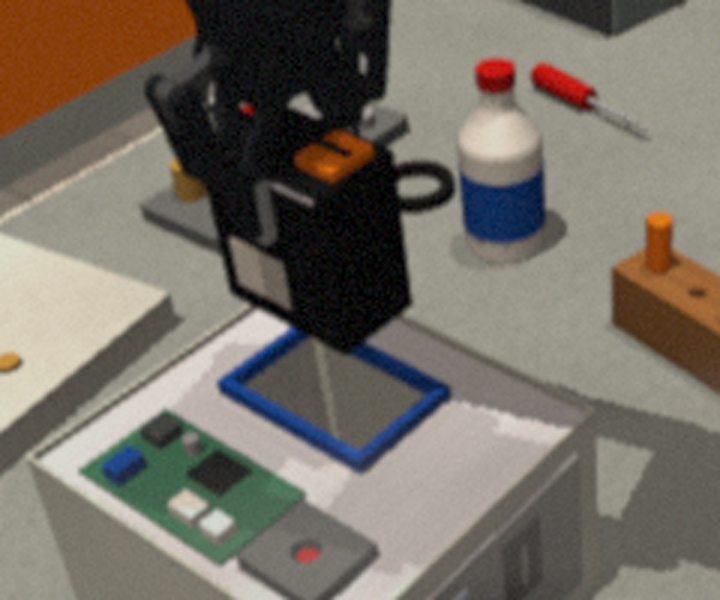

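The validator is above the cradle with its orange mouth towards the front at (241,212). The bottom corners are at about (207,257), (245,276) and (267,261). I compare those with the prediction.

Run:
```python
from h import *
np.set_printoptions(precision=1,suppress=True)
y=-.0485;ex=np.array([np.cos(y),np.sin(y)]);ey=np.array([-ex[1],ex[0]]);c=np.array([556.4,232.4])
for z in(209.5,309.5):
  for a,b in((45,26),(-45,26),(-45,-26)):print(z,a,b,px("side",[*(c+a*ex+b*ey),z]))
for q in((207.1,256.5),(244.8,275.8),(266.5,260.5)):print(ray("side",*q,209.5))
im=cv2.imread("pics/side7.png");g=im.max(2)[225:285,195:280];m=(g<60).astype(np.uint8)
k=max(cv2.findContours(m,0,1)[0],key=cv2.contourArea);print((cv2.approxPolyDP(k,3,True)[:,0]+[195,225]).tolist())
```

```text
209.5 45 26 [204.9 258.6]
209.5 -45 26 [244.  279.6]
209.5 -45 -26 [267.  262.5]
309.5 45 26 [193.6 206.3]
309.5 -45 26 [235.6 225.6]
309.5 -45 -26 [261.  209.7]
[603.6 250.2]
[517.9 253. ]
[514.3 205.1]
[[199, 225], [207, 256], [243, 277], [266, 261], [262, 231], [279, 226], [233, 225], [232, 229], [220, 225], [222, 238], [217, 241], [215, 225]]
```

```bash
python3 -m creep '[[4,0,0,1,0,0,0],[4,0,0,1.2,0,0,0],[4,0,0,0.9,0,0,0],[4,0,0,0.4,0,0,0],[4,0,0,0,0,0,0],[4,0,0,0,0,0,0]]'
python3 - <<'E'
from h import *
np.set_printoptions(precision=1,suppress=True)
y=.2469;ex=np.array([np.cos(y),np.sin(y)]);ey=np.array([-ex[1],ex[0]]);c=np.array([579.7,-341.7])
for z in(0,100):
  for a,b in((45,26),(-45,26)):print(z,a,b,px("side",[*(c+a*ex+b*ey),z]))
need([556.3,232.7,401],-.049)
s=camera("side");cv2.imwrite("pics/side8.png",s[:,:,::-1])
y=-.0485;ex=np.array([np.cos(y),np.sin(y)]);ey=np.array([-ex[1],ex[0]]);c=observe()["tool_pos"][:2];zb=observe()["tool_pos"][2]-229.2
for a,b in((45,26),(-45,26),(-45,-26)):print("pred crop",(px("side",[*(c+a*ex+b*ey),zb])-[180,200]+.5)*6-.5)
cv2.imwrite("pics/crop8.png",cv2.resize(s[200:300,180:310],(780,600),interpolation=2)[:,:,::-1])
E
```

```text
time_s: 21.65
tool_pos: [556.4, 232.8, 404.1]
tcp_rot: [1.0, -0.024, 0.0, -0.0]
wrist_force: [-0.4, 0.1, -3.5]
width: 0.604
finger_force: 63.9
0 45 26 [364.5 211. ]
0 -45 26 [396.9 216.6]
100 45 26 [365.9 178.5]
100 -45 26 [399.9 183.6]
t 21.65 pos [556.4 232.8 404.1] yaw -0.0481 tilt [0. 0.] F [-0.4  0.1 -3.5] w 0.604 ff 63.9
 shift cm [-0.   0.   0.3] turn z deg 0.05
pred crop [171.5 452.5]
pred crop [401.3 581.4]
pred crop [535.  476.7]
```

View pics/crop8.png

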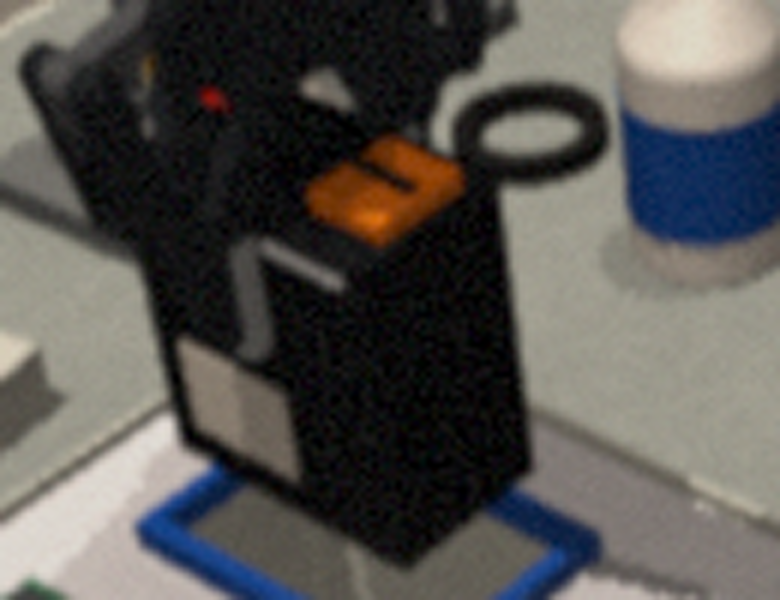

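The bottom corners sit within about 2 px of the prediction, and they did the same on the bench. The error is at most about 3 mm. I lower 4 mm, settle and do a final check.

```bash
python3 -m creep '[[4,0,0,0.4,0,0,0],[4,0,0,0,0,0,0],[4,0,0,0,0,0,0],[4,0,0,0,0,0,0],[4,0,0,0,0,0,0]]'
python3 - <<'E'
from h import *
need([556.3,232.7,401],-.049)
s=camera("side")
for a,c,r in blobs(s,(360,200,395,275),22,35):print("probe",a,c)
print(abs(observe()["qd"]).max());print(close_job())
E
```

```text
time_s: 22.32
tool_pos: [556.3, 232.8, 399.8]
tcp_rot: [1.0, -0.024, 0.0, -0.0]
wrist_force: [0.8, -0.6, -3.7]
width: 0.602
finger_force: 63.9
t 22.32 pos [556.3 232.8 399.8] yaw -0.048 tilt [0.0001 0.0001] F [ 0.8 -0.6 -3.7] w 0.602 ff 63.9
 shift cm [-0.    0.01 -0.12] turn z deg 0.06
probe 210 [376.92857143 248.87619048]
0.0021086244544007257
the job is handed in; nothing more can be done
None
```

I handed the job in at about 22 s: the button was pushed fully in (12 N at the stop), the probe is back in its hole, and the validator is held still about 21 mm above the cradle mouth, centred to within about 3 mm by my measurements; the hand-in gave no verdict.

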